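# Pair the wheel-bearing cones with their races

## Task

The four washed bearing cones stand in a row in the black drain rack. Move each one across to the plywood rack and seat it, narrow end down, fully home and upright in the outer race of its own size, so that the row ends up in the order of the races. Leave the tin and the wrench beside the racks where they are.

Things in the scene. Friction and masses are not known exactly. Their poses are not given: they have to be found in the camera images.
- cone_32: Loose steel tapered bearing cone, 32 mm rim, 34 mm tall, bore 12 mm, about 110 g. Stands narrow end (20 mm) down, widens over the lowest 14 mm to a straight round rim 32 mm across, 20 mm tall: grip there. Origin: centre of underside, z up. Starts in a bay of the black drain rack (row of four, any order, about 78 mm apart); bay floor 12 mm above bench, its walls 8 mm higher.
- cone_40: Loose steel tapered bearing cone, 40 mm rim, 34 mm tall, bore 19 mm, about 170 g. Stands narrow end (28 mm) down, widens over the lowest 14 mm to a straight round rim 40 mm across, 20 mm tall: grip there. Origin: centre of underside, z up. Starts in a bay of the black drain rack (row of four, any order, about 78 mm apart); bay floor 12 mm above bench, its walls 8 mm higher.
- cone_48: Loose steel tapered bearing cone, 48 mm rim, 34 mm tall, bore 26 mm, about 240 g. Stands narrow end (36 mm) down, widens over the lowest 14 mm to a straight round rim 48 mm across, 20 mm tall: grip there. Origin: centre of underside, z up. Starts in a bay of the black drain rack (row of four, any order, about 78 mm apart); bay floor 12 mm above bench, its walls 8 mm higher.
- cone_56: Loose steel tapered bearing cone, 56 mm rim, 34 mm tall, bore 34 mm, about 320 g. Stands narrow end (44 mm) down, widens over the lowest 14 mm to a straight round rim 56 mm across, 20 mm tall: grip there. Origin: centre of underside, z up. Starts in a bay of the black drain rack (row of four, any order, about 78 mm apart); bay floor 12 mm above bench, its walls 8 mm higher.
- race_32: Steel outer race for the 32 mm cone: ring 45 mm outside, 12 mm tall, hole 34 mm at top tapering to 24 mm. Fixed on the plywood rack, board top 20 mm above bench, row of four, any order, 78 mm apart. Origin: centre of underside, on the board; z up, y along the row, x across it. A seated cone stands on the board: origins meet, its rim starts 2 mm above the race.
- race_40: Steel outer race for the 40 mm cone: ring 53 mm outside, 12 mm tall, hole 42 mm at top tapering to 32 mm. Fixed on the plywood rack, board top 20 mm above bench, row of four, any order, 78 mm apart. Origin: centre of underside, on the board; z up, y along the row, x across it. A seated cone stands on the board: origins meet, its rim starts 2 mm above the race.
- race_48: Steel outer race for the 48 mm cone: ring 61 mm outside, 12 mm tall, hole 50 mm at top tapering to 40 mm. Fixed on the plywood rack, board top 20 mm above bench, row of four, any order, 78 mm apart. Origin: centre of underside, on the board; z up, y along the row, x across it. A seated cone stands on the board: origins meet, its rim starts 2 mm above the race.
- race_56: Steel outer race for the 56 mm cone: ring 69 mm outside, 12 mm tall, hole 58 mm at top tapering to 48 mm. Fixed on the plywood rack, board top 20 mm above bench, row of four, any order, 78 mm apart. Origin: centre of underside, on the board; z up, y along the row, x across it. A seated cone stands on the board: origins meet, its rim starts 2 mm above the race.
- tin: Bystander: round tin, red band, 74 mm across, 85 mm tall, standing on the bench beside the racks. Origin: centre of its underside, z up.
- wrench: Bystander: steel open wrench about 200 mm long lying on the bench beside the racks along its own x axis.
Things that resemble listed ones, but are neither listed nor needed, are in the scene too. What is shaped like the cone_40 but turquoise or yellow is not meant.

How it is judged:
By the outcome, as a careful person would: the job done as asked, in the order asked, and still so for the second after the job is handed in, with the robot touching nothing.
It also fails if it takes over 80 s, if anything falls off the work surface, if the arm or the gripper's body presses on something with over 40 N, if the wrist force passes 120 N, or if a joint passes its speed limit or range.

## Robot

A 6-joint arm with a two-finger parallel gripper is mounted at the origin on the work surface. World frame = base frame: x ahead of the robot, y to its left, z up, the work surface at z = 0. Lengths are in m, angles in rad, forces in N, time in s.
With the tool pointing down it reaches from about 0.35 to 0.975 m from the base axis. Payload 4.9 kg.
Tool frame: the origin (TCP) lies at the very end of the fingers, on their centre line; the grasp point (between the pads) lies 19 mm behind it; z points along the fingers, y is the line along which they close (so a half turn about z gives the same grasp; the last joint's range is limited). The gripper opens to 85 mm and grips with 20 to 120 N. Pads are 22 mm wide; open, the fingers measure 114 mm over their backs; the gripper's body (76 mm by 85 mm) begins 54 mm behind the grasp point. The pads swing forward as they close: fully open they stand 13 mm farther back than shut.
Start: joints at [-0.119, 0.053, 1.613, -0, 1.476, -0.119], TCP at [0.625, 0, 0.202] pointing down, gripper open.
Joint ranges: [-3.01, 3.01], [-1.01, 2.22], [0.06, 2.58], [-1.02, 4.17], [0.09, 2.62], [-3.14, 3.14]. Speed limits (rad/s): [2.57, 2.57, 3.14, 3.14, 3.14, 3.14].

## Interface

Orientations are given as a rotation vector (axis times angle).
In Python, from station import ctrl gives the robot as it stands.
- The arm moves only by the tool jog_arm, never from a script. Its argument "plan" is a list of rows, each a list of 7 numbers: the shift along the tool's x, y, z in units of 0.02 m (1.0 is 0.02 m), then the turn, a rotation vector about the tool's x, y, z in units of 45 degrees (1.0 is 45 degrees), then the opening, from -1 (shut) to 1 (fully open). A call has 1 to 8 rows; each row shifts and turns the commanded pose from where the row before left it, along the tool's axes as they then stand; what a row does not reach is not made up. A row lasts 1/10 s, in which the tool goes at most 50 mm and 8.59 degrees, less where a joint would pass 70% of its speed; a pose out of reach is approached as far as the arm can. A call with a number of a shift or a turn outside -1 to 1 is refused whole. A call with a gripper value outside its range is refused whole. The fingers move at their own pace and stop on an object; "grip_force" is the grip in N (left out, the last holds). Time passes only in rows, so rows that do not move let the fingers close. It gives the time, the measured TCP pose, the force, the opening and the grip force at its end, in the units of the state.
- ctrl.get_obs(): the state, without advancing time (a new reading comes with each control period).
- ctrl.get_image(name): name is "scene" or "side" or "wrist"; returns (picture, depth): 480x640x3 uint8, red, green, blue; 480x640 float32, m along the optical axis (not along the pixel's ray), 0 where there is no reading.
- ctrl.camera_info(name): a dict with "camera_matrix" (3x3 intrinsics, pixels), "k1" (the pictures are not rectified: a ray, as slopes to the right and down, at radius r is drawn at 1 + k1 r^2 times it, then the intrinsics apply), "rvec" (rotation vector, rad) and "tvec" (3), from world to camera coordinates, as OpenCV has them; the wrist camera has in their place "T_tool_cam" (4x4, takes a point from camera to tool coordinates, whose origin is the TCP and whose axes are the flange's). Camera axes: x right, y down, z forward; pixel columns grow to the right and rows downward; lengths in m; the calibration is good to about 2 mm. A picture is of the moment at which its call begins: read the wrist's pose just before it. camera_info takes no time and is no camera call.
- ctrl.finish_job(): hands the job in; it is judged then, once.
The state is a dict: "t": time; "q": joint angles; "dq": joint speeds; "effort": joint torques, N m; "tool_pos": TCP position; "tool_rot": TCP orientation; "contact_force": force on the tool from outside, world axes, zero at the start; "wrist_torque": the same for the moment, N m; "opening": finger opening in m; "grip_force": force on a finger pad.
Only numpy, scipy, OpenCV 4.12 (cv2) and the standard library are available. Lean on these libraries where they do the work, as an engineer would, in place of code of your own. Each camera call takes 0.05 s, during which the arm holds its last target. There are 200 camera calls.

## Working session

There is one attempt and no reset: what is moved stays moved. The work goes in short steps, Python scripts to look and compute and a tool call to move; the robot and the scene stay as the last step left them, time stands still between calls to the robot, and variables do not carry over. Pictures are saved under pics/ and viewed, at most 14 in all, crops included, and the job is handed in when it is done.

Besides the shell and the picture viewer there is one more tool, called after "Emit:" by a JSON object that holds its "api" and its "payload", one argument or row to a line. jog_arm: Moves the arm, as the interface text tells. Shifts and turns lie within -1 to 1; 1 stands for 0.02 m of shift or 45 degrees of turn. Its arguments: {"type":"object","properties":{"plan":{"type":"array"},"grip_force":{"type":"number"}},"required":["plan"]}

```bash
ls; mkdir -p pics; python3 - <<'E'
from station import ctrl
import cv2,numpy as np
o=ctrl.get_obs();print(o)
for n in("scene","side","wrist"):
    p,d=ctrl.get_image(n);cv2.imwrite(f"pics/{n}0.png",p[:,:,::-1]);np.savez(f"pics/{n}0.npz",p=p,d=d)
    print(n,ctrl.camera_info(n))
E
```

```text
pics
{'t': 0.0, 'q': array([-1.18982279e-01,  5.33150104e-02,  1.61430749e+00, -2.06948942e-06,
        1.47598657e+00, -1.19026823e-01]), 'dq': array([ 0.00219035,  0.00179435,  0.00095739,  0.00055522, -0.00162455,
        0.00090613]), 'effort': array([ 2.70554956e-04, -3.93670499e+01, -3.70175600e+01, -1.62778279e-04,
        6.93513779e-03, -6.06393527e-06]), 'tool_pos': array([6.24316056e-01, 9.26139151e-05, 2.00580960e-01]), 'tool_rot': array([-2.22027149e+00, -2.22037083e+00,  1.95948561e-03]), 'contact_force': array([ 0.00084517, -0.82651233, -0.15728865]), 'wrist_torque': array([0.03705291, 0.02515061, 0.01162039]), 'grip_force': 0.0, 'opening': 0.08519628930846326}
scene {'camera_matrix': array([[448.1991131 ,   0.        , 318.47395195],
       [  0.        , 448.1991131 , 235.85486449],
       [  0.        ,   0.        ,   1.        ]]), 'k1': -0.03416271015922545, 'rvec': array([ 2.33083181,  1.07406323, -0.31672636]), 'tvec': array([-0.30988058, -0.2996427 ,  1.16347603])}
side {'camera_matrix': array([[511.16252544,   0.        , 317.51208786],
       [  0.        , 511.16252544, 245.87147183],
       [  0.        ,   0.        ,   1.        ]]), 'k1': -0.14976723258601132, 'rvec': array([ 0.16174744, -2.83436092,  1.20821054]), 'tvec': array([0.51246393, 0.09419185, 1.07432521])}
wrist {'camera_matrix': array([[432.91750904,   0.        , 319.9866808 ],
       [  0.        , 432.91750904, 234.22854001],
       [  0.        ,   0.        ,   1.        ]]), 'k1': -0.09522330661069998, 'T_tool_cam': array([[ 6.76875121e-04, -9.59992316e-01, -2.80025527e-01,
         7.08362319e-02],
       [ 9.99999537e-01,  8.41130853e-04, -4.66401579e-04,
        -1.30377120e-03],
       [ 6.83280042e-04, -2.80025082e-01,  9.59992441e-01,
        -1.70752552e-01],
       [ 0.00000000e+00,  0.00000000e+00,  0.00000000e+00,
         1.00000000e+00]])}
```

View pics/scene0.png

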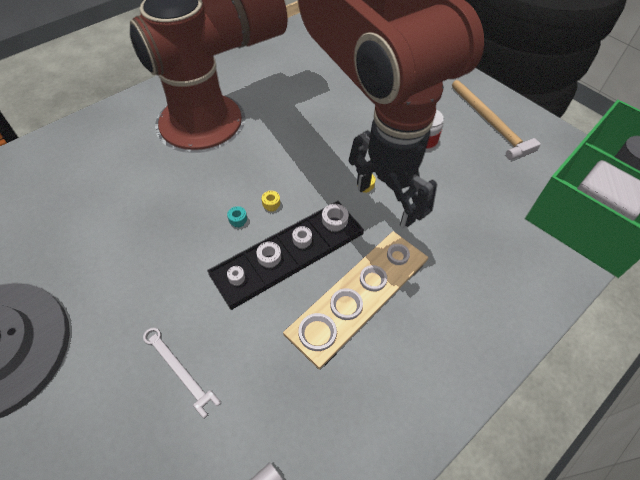

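View pics/side0.png

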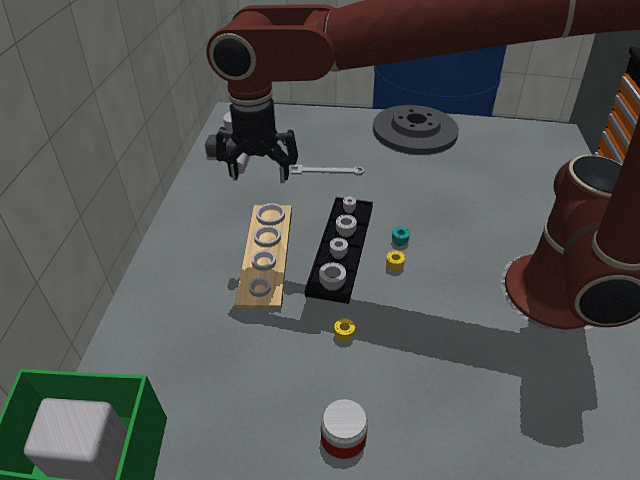

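View pics/wrist0.png

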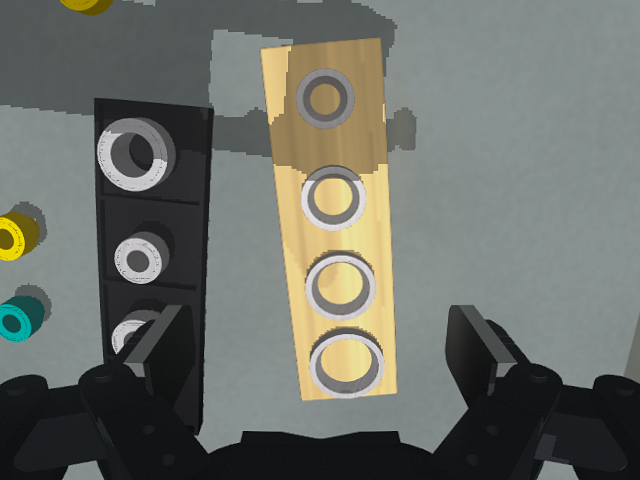

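The scene view shows the drain rack with cones at about (236,275), (269,253), (302,237) and (335,216). The plywood races are at (318,332), (346,305), (374,278) and (400,254). In the side view the cones run (350,203) to (332,275), with one yellow decoy at (345,328). The wrist view shows all four races clearly, and its right edge is world +x and its top is +y. Next I'll segment by depth height.

```bash
cat > h.py <<'E'
import cv2,numpy as np
from scipy.spatial.transform import Rotation as R
from station import ctrl
def campose(n,o):
    c=ctrl.camera_info(n)
    if n=="wrist":
        T=np.eye(4);T[:3,:3]=R.from_rotvec(o["tool_rot"]).as_matrix();T[:3,3]=o["tool_pos"];T=T@c["T_tool_cam"]
    else:
        W=np.eye(4);W[:3,:3]=R.from_rotvec(c["rvec"]).as_matrix();W[:3,3]=c["tvec"];T=np.linalg.inv(W)
    return c,T
def slopes(c):
    u,v=np.meshgrid(np.arange(640.),np.arange(480.))
    k=np.array([c["k1"],0,0,0,0.])
    return cv2.undistortPoints(np.stack([u,v],-1).reshape(-1,1,2),c["camera_matrix"],k).reshape(480,640,2)
def world(n,o,d):
    c,T=campose(n,o);s=slopes(c)
    P=np.dstack([s*d[...,None],d])
    return P@T[:3,:3].T+T[:3,3]
def plane(n,o,z):
    "xy of every pixel's ray on the plane z"
    c,T=campose(n,o);r=np.dstack([slopes(c),np.ones((480,640))])@T[:3,:3].T
    return T[:2,3]+r[...,:2]*((z-T[2,3])/r[...,2])[...,None]
def rings(n,o,p,d,lo,hi,z,amin=60):
    W=world(n,o,d);G=plane(n,o,z)
    m=((W[...,2]>lo)&(W[...,2]<hi)&(d>0)&(W[...,0]>.35)&(W[...,0]<.85)&(abs(W[...,1])<.4)).astype(np.uint8)
    sat=p.max(2).astype(int)-p.min(2);m&=((sat<40)&(p.max(2)>70)).astype(np.uint8)
    k,L,st,ce=cv2.connectedComponentsWithStats(m,connectivity=8)
    out=[]
    for i in range(1,k):
        if st[i,4]<amin: continue
        q=L==i;cs,_=cv2.findContours(q.astype(np.uint8),cv2.RETR_EXTERNAL,cv2.CHAIN_APPROX_NONE)
        b=max(cs,key=len)[:,0];g=G[b[:,1],b[:,0]].astype(np.float32)
        A=np.c_[2*g,np.ones(len(g))];x=np.linalg.lstsq(A,(g**2).sum(1),rcond=None)[0]
        r=np.sqrt(x[2]+x[0]**2+x[1]**2);res=np.std(np.hypot(*(g-x[:2]).T)-r)
        out.append((n,ce[i].round().astype(int).tolist(),np.round(x[:2]*1e3,1).tolist(),"D",round(2e3*r,1),"res",round(1e3*res,1),"z",round(1e3*np.median(W[q][:,2]),1),int(st[i,4])))
    return out
E
python3 - <<'E'
from h import *
o=ctrl.get_obs()
for n in("scene","side","wrist"):
    f=np.load(f"pics/{n}0.npz")
    for lo,hi,z in((.040,.053,.046),(.0265,.039,.032)):
        print(z)
        for r in rings(n,o,f["p"],f["d"],lo,hi,z):print(r)
E
```

```text
0.046
('scene', [335, 214], [480.2, 39.3], 'D', np.float64(55.9), 'res', np.float64(0.8), 'z', np.float64(46.2), 345)
('scene', [302, 235], [475.2, -46.5], 'D', np.float64(40.4), 'res', np.float64(1.0), 'z', np.float64(46.1), 241)
('scene', [268, 252], [465.1, -123.3], 'D', np.float64(47.8), 'res', np.float64(0.9), 'z', np.float64(46.1), 330)
('scene', [235, 273], [462.4, -200.7], 'D', np.float64(32.1), 'res', np.float64(0.8), 'z', np.float64(46.0), 198)
0.032
('scene', [334, 226], [481.9, 38.0], 'D', np.float64(48.8), 'res', np.float64(2.8), 'z', np.float64(33.2), 85)
('scene', [302, 244], [476.5, -46.9], 'D', np.float64(34.4), 'res', np.float64(2.3), 'z', np.float64(33.6), 62)
('scene', [398, 253], [627.5, 79.1], 'D', np.float64(44.8), 'res', np.float64(0.9), 'z', np.float64(31.9), 229)
('scene', [269, 263], [465.3, -124.0], 'D', np.float64(43.4), 'res', np.float64(2.3), 'z', np.float64(33.4), 77)
('scene', [373, 277], [634.5, 1.5], 'D', np.float64(52.6), 'res', np.float64(0.8), 'z', np.float64(31.7), 294)
('scene', [346, 302], [641.1, -76.0], 'D', np.float64(60.3), 'res', np.float
[... 1952 characters left out ...]
float64(33.1), 333)
('wrist', [333, 198], [633.1, 1.5], 'D', np.float64(51.6), 'res', np.float64(0.3), 'z', np.float64(30.5), 1599)
('wrist', [156, 244], [475.7, -45.7], 'D', np.float64(35.5), 'res', np.float64(1.9), 'z', np.float64(33.3), 284)
('wrist', [136, 261], [468.4, -51.1], 'D', np.float64(14.4), 'res', np.float64(2.4), 'z', np.float64(33.2), 181)
('wrist', [341, 287], [639.8, -75.2], 'D', np.float64(59.7), 'res', np.float64(0.4), 'z', np.float64(30.4), 1606)
('wrist', [142, 315], [464.0, -109.2], 'D', np.float64(24.3), 'res', np.float64(3.4), 'z', np.float64(32.6), 194)
('wrist', [347, 365], [646.8, -152.0], 'D', np.float64(68.4), 'res', np.float64(0.6), 'z', np.float64(30.3), 1615)
```

Scene and wrist agree to about 1 mm and the diameters identify every part. Tool x is world +y, tool y is world +x, and tool z is down. I'll go above cone_56 at (480, 39).

Emit:
{"api": "jog_arm", "payload": {
  "plan": [
    [0.246, -0.905, 0.64, 0, 0, 0, 1],
    [0.246, -0.905, 0.64, 0, 0, 0, 1],
    [0.246, -0.905, 0.64, 0, 0, 0, 1],
    [0.246, -0.905, 0.64, 0, 0, 0, 1],
    [0.246, -0.905, 0.64, 0, 0, 0, 1],
    [0.246, -0.905, 0.64, 0, 0, 0, 1],
    [0.246, -0.905, 0.64, 0, 0, 0, 1],
    [0.246, -0.905, 0.64, 0, 0, 0, 1]
  ],
  "grip_force": 60
}}

```text
t: 0.95
tool_pos: [0.4791, 0.0396, 0.0985]
tool_rot: [-2.221, -2.221, 0.001]
contact_force: [-0.4, 0.2, 0.3]
opening: 0.0855
grip_force: 0.0
```

```bash
cat > look.py <<'E'
import sys
from h import *
o=ctrl.get_obs();p,d=ctrl.get_image("wrist");print(o["t"],o["tool_pos"].round(4),o["tool_rot"].round(3),o["opening"])
cv2.imwrite(f"pics/{sys.argv[1]}.png",p[:,:,::-1])
for lo,hi,z in((.039,.050,.046),(.0265,.036,.032)):
    for r in rings("wrist",o,p,d,lo,hi,z,300):print(z,*r)
E
python3 look.py w1
```

```text
0.95 [0.4791 0.0396 0.0985] [-2.221e+00 -2.221e+00  1.000e-03] 0.08548926345908957
0.046 wrist [322, 243] [478.7, 39.5] D 54.9 res 0.3 z 44.6 5177
0.046 wrist [313, 377] [473.6, -44.5] D 40.5 res 0.6 z 44.5 2598
0.032 wrist [578, 170] [624.1, 79.2] D 44.9 res 0.4 z 30.2 2667
0.032 wrist [322, 259] [478.5, 37.9] D 33.1 res 1.0 z 31.5 366
0.032 wrist [568, 294] [630.9, 2.6] D 53.1 res 0.5 z 30.2 2596
0.032 wrist [314, 345] [473.7, -43.9] D 35.8 res 1.8 z 31.2 467
0.032 wrist [573, 368] [640.1, -62.0] D 36.9 res 3.6 z 30.1 583
```

The wrist view has cone_56 within 0.5 mm of the tool axis, so I'll descend, grip and lift.

Emit:
{"api": "jog_arm", "payload": {
  "plan": [
    [0, 0, 0.9, 0, 0, 0, 1],
    [0, 0, 0.9, 0, 0, 0, 1],
    [0, 0, 0.9, 0, 0, 0, 1],
    [0, 0, 0.7, 0, 0, 0, 1],
    [0, 0, 0.4, 0, 0, 0, 1],
    [0, 0, 0, 0, 0, 0, 1],
    [0, 0, 0, 0, 0, 0, -1],
    [0, 0, 0, 0, 0, 0, -1]
  ]
}}

```text
t: 1.8
tool_pos: [0.4811, 0.0393, 0.0245]
tool_rot: [2.22, 2.22, 0.002]
contact_force: [0.2, 0.2, 0.2]
opening: 0.059
grip_force: 0.0
```

Emit:
{"api": "jog_arm", "payload": {
  "plan": [
    [0, 0, 0, 0, 0, 0, -1],
    [0, 0, 0, 0, 0, 0, -1],
    [0, 0, 0, 0, 0, 0, -1],
    [0, 0, 0, 0, 0, 0, -1]
  ]
}}

```text
t: 2.2
tool_pos: [0.4803, 0.0394, 0.0236]
tool_rot: [2.221, 2.221, 0.0]
contact_force: [0.3, -0.3, 0.5]
opening: -0.0
grip_force: 0.0
```

It shut on nothing, so I need to look.

```bash
python3 - <<'E'
from h import *
o=ctrl.get_obs();print(o)
p,_=ctrl.get_image("wrist");s,d=ctrl.get_image("side")
a=s[150:330,210:420];c=cv2.resize(a,None,fx=2.2,fy=2.2)
im=np.zeros((480,800,3),np.uint8);im[:c.shape[0],:c.shape[1]]=c
w=cv2.resize(p,None,fx=.52,fy=.52);im[:w.shape[0],465:465+w.shape[1]]=w
cv2.imwrite("pics/m1.png",im[:,:,::-1])
for r in rings("side",o,s,d,.040,.053,.046):print(r)
E
```

```text
{'t': 2.2, 'q': array([-7.28268991e-02, -1.08479059e-01,  2.08628060e+00, -1.56529143e-05,
        1.16349007e+00, -7.28476061e-02]), 'dq': array([ 5.45448932e-05,  2.70184262e-04,  4.32907797e-04, -4.26588469e-05,
       -6.47091214e-04,  1.99454362e-03]), 'effort': array([ 1.14722893e-04, -2.76385850e+01, -3.23991716e+01, -6.38289907e-05,
       -2.05458957e-03, -3.04233890e-05]), 'tool_pos': array([0.48025847, 0.03935505, 0.02357569]), 'tool_rot': array([2.22124385e+00, 2.22130362e+00, 2.92053814e-04]), 'contact_force': array([ 0.34330396, -0.28630338,  0.47872317]), 'wrist_torque': array([-0.00900241, -0.01954358, -0.05757671]), 'grip_force': 0.0, 'opening': -2.5453921298796328e-05}
('side', [332, 275], [480.3, 43.8], 'D', np.float64(48.9), 'res', np.float64(5.3), 'z', np.float64(45.7), 249)
```

View pics/m1.png

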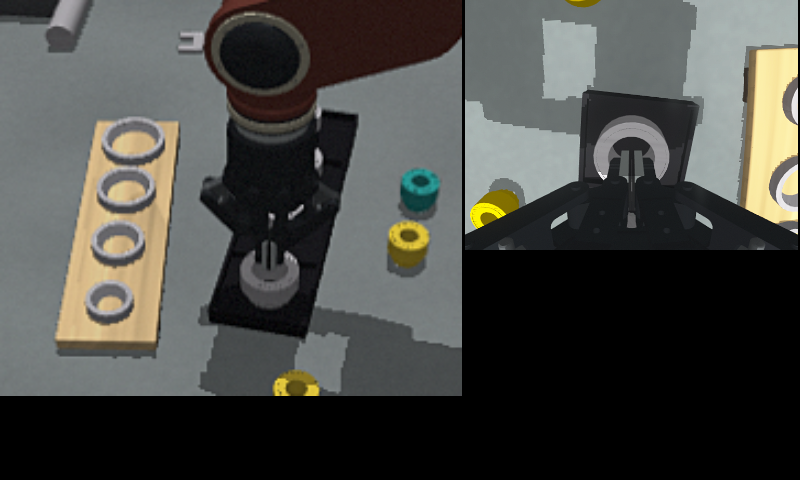

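The fingers closed over the top and are now in the bore. The cone hasn't moved, and the tips were higher than I assumed. I'll lift straight out while shut, then measure the fingertip geometry at two openings.

Emit:
{"api": "jog_arm", "payload": {
  "plan": [
    [0, 0, -0.5, 0, 0, 0, -1],
    [0, 0, -1, 0, 0, 0, -1],
    [0, 0, -1, 0, 0, 0, -1],
    [0, 0, -1, 0, 0, 0, -1],
    [0, 0, 0, 0, 0, 0, -1]
  ]
}}

```text
t: 2.8
tool_pos: [0.4829, 0.0392, 0.0974]
tool_rot: [2.217, 2.218, 0.007]
contact_force: [1.1, 1.2, -0.0]
opening: 0.0
grip_force: 0.0
```

```bash
cat > tip.py <<'E'
from h import *
o=ctrl.get_obs();print(o["t"],o["tool_pos"].round(4),o["opening"])
Rm=R.from_rotvec(o["tool_rot"]).as_matrix()
for n in("wrist","scene","side"):
    p,d=ctrl.get_image(n);W=(world(n,o,d)-o["tool_pos"])@Rm
    m=(d>0)&(abs(W[...,1])<.06)&(abs(W[...,0])<.013)&(W[...,2]<.024)&(W[...,2]>-.09)&(p.max(2)<80)
    q=W[m]*1e3
    for s in(-1,1):
        a=q[q[:,1]*s>0]
        if len(a)>5:
            b=a[a[:,2]>a[:,2].max()-6];print(n,s,len(a),"zmax",np.percentile(a[:,2],[90,98,100]).round(1),"y near tip",np.percentile(b[:,1],[5,95]).round(1))
E
python3 tip.py; python3 look.py w2
```

```text
2.8 [0.4829 0.0392 0.0974] 2.3740147033908254e-06
wrist -1 10070 zmax [-57.7 -40.1 -31.6] y near tip [-12.5  -0.3]
wrist 1 9054 zmax [-68.5 -42.  -32.1] y near tip [ 0.3 10.3]
scene -1 120 zmax [-45.1 -36.  -32.8] y near tip [-14.7  -0.7]
scene 1 191 zmax [-43.5 -37.9 -34.7] y near tip [ 5.  11.2]
side -1 232 zmax [-38.9 -31.8 -27.8] y near tip [-9.1 -1.2]
side 1 204 zmax [-44.  -34.  -26.3] y near tip [1.6 1.7]
2.95 [0.4797 0.0394 0.0928] [-2.221e+00 -2.221e+00  1.000e-03] 7.517986147641441e-05
0.046 wrist [321, 244] [478.7, 40.3] D 54.1 res 0.9 z 44.6 5238
0.032 wrist [583, 171] [624.1, 79.2] D 45.0 res 0.4 z 30.2 2762
0.032 wrist [322, 262] [478.7, 37.6] D 32.5 res 1.1 z 31.4 375
0.032 wrist [573, 297] [630.9, 2.7] D 53.1 res 0.5 z 30.2 2688
0.032 wrist [571, 386] [637.6, -72.0] D 53.6 res 4.0 z 30.0 1462
```

Emit:
{"api": "jog_arm", "payload": {
  "plan": [
    [0, 0, 0, 0, 0, 0, 0.4],
    [0, 0, 0, 0, 0, 0, 0.4],
    [0, 0, 0, 0, 0, 0, 0.4],
    [0, 0, 0, 0, 0, 0, 0.4]
  ]
}}

```text
t: 3.4
tool_pos: [0.48, 0.0394, 0.0931]
tool_rot: [-2.221, -2.221, 0.001]
contact_force: [0.0, 0.5, 0.3]
opening: 0.0579
grip_force: 0.0
```

```bash
python3 tip.py; python3 look.py w3
```

```text
3.4 [0.48   0.0394 0.0931] 0.057866873765640786
wrist -1 10118 zmax [-51.5 -39.1 -32. ] y near tip [-30.7 -30.2]
wrist 1 10481 zmax [-51.9 -39.1 -31.9] y near tip [27.6 28.1]
scene -1 227 zmax [-44.4 -37.1 -35.4] y near tip [-33.  -30.3]
scene 1 176 zmax [-49.  -43.8 -41. ] y near tip [30.3 41.7]
side -1 172 zmax [-47.5 -42.6 -36.7] y near tip [-37.9 -30.9]
side 1 174 zmax [-45.5 -38.9 -36.5] y near tip [30.1 41.1]
3.55 [0.4802 0.0394 0.0934] [-2.221 -2.221  0.   ] 0.059674741828110174
0.046 wrist [320, 245] [478.8, 39.5] D 55.0 res 0.3 z 44.6 5432
0.046 wrist [311, 381] [473.6, -44.4] D 40.6 res 0.6 z 44.5 2690
0.032 wrist [582, 170] [624.2, 79.2] D 45.0 res 0.4 z 30.3 2770
0.032 wrist [321, 262] [478.7, 37.6] D 32.4 res 1.1 z 31.3 385
0.032 wrist [571, 297] [630.9, 2.7] D 53.0 res 0.5 z 30.2 2675
0.032 wrist [312, 349] [473.8, -43.7] D 35.3 res 2.0 z 31.4 485
0.032 wrist [587, 374] [647.4, -60.3] D 30.1 res 3.7 z 30.4 305
```

```bash
sed -i 's/&(p.max(2)<80)//' tip.py; python3 tip.py; python3 - <<'E'
import cv2;import numpy as np
from h import *
s,_=ctrl.get_image("scene");t,_=ctrl.get_image("side")
a=cv2.resize(s[120:300,270:410],(400,514));b=cv2.resize(t[150:330,250:390],(400,514))
cv2.imwrite("pics/m2.png",np.hstack([a,b])[:,:,::-1])
E
```

```text
3.6 [0.4802 0.0394 0.0934] 0.059622884772705324
wrist -1 10894 zmax [-49.  -38.8 -32.2] y near tip [-34.8 -31.1]
wrist 1 11304 zmax [-49.4 -38.7 -32.5] y near tip [28.4 33.6]
scene -1 239 zmax [-43.  -38.4 -35.2] y near tip [-34.1 -30.1]
scene 1 197 zmax [-47.  -41.7 -36.7] y near tip [31.6 36.5]
side -1 186 zmax [-47.  -41.9 -38.7] y near tip [-40.2 -30.8]
side 1 192 zmax [-45.2 -38.  -34.8] y near tip [30.3 35.5]
```

View pics/m2.png

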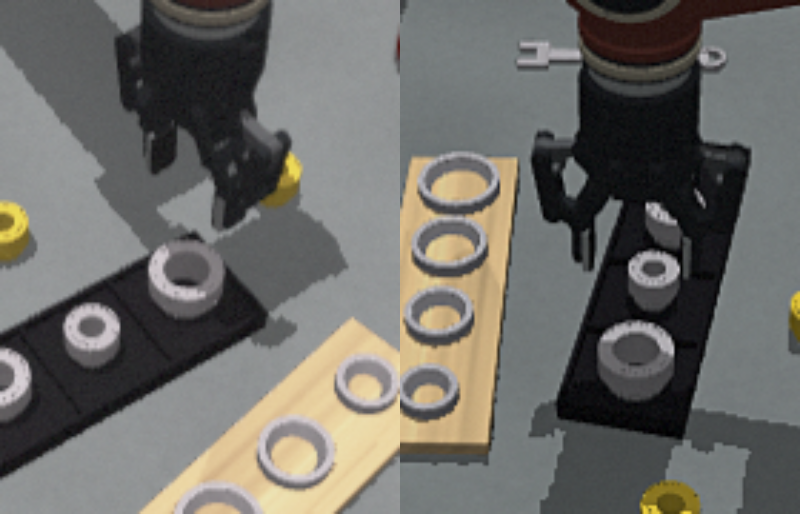

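The depth points show the real fingertips about 32 mm behind the reported TCP, in all three cameras. That explains the miss, since the tips were at about z = 55. I'll descend to a reported z near 0 fully open and check the tips there.

Emit:
{"api": "jog_arm", "payload": {
  "plan": [
    [0, 0, 0.6, 0, 0, 0, 1],
    [0, 0, 0.9, 0, 0, 0, 1],
    [0, 0, 0.9, 0, 0, 0, 1],
    [0, 0, 0.9, 0, 0, 0, 1],
    [0, 0, 0.8, 0, 0, 0, 1],
    [0, 0, 0.5, 0, 0, 0, 1],
    [0, 0, 0, 0, 0, 0, 1]
  ]
}}

```text
t: 4.55
tool_pos: [0.4783, 0.0395, -0.0008]
tool_rot: [-2.219, -2.219, 0.004]
contact_force: [-0.3, 0.4, 0.1]
opening: 0.0853
grip_force: 0.0
```

```bash
sed -i 's/W\[...,2\]<.024/W[...,2]<-.02/' tip.py; python3 tip.py; python3 - <<'E'
from h import *
s,_=ctrl.get_image("scene");t,_=ctrl.get_image("side")
a=cv2.resize(s[120:300,270:410],(400,514));b=cv2.resize(t[170:330,260:385],(400,514))
cv2.imwrite("pics/m3.png",np.hstack([a,b])[:,:,::-1]);print(ctrl.get_obs()["contact_force"])
E
```

```text
4.55 [ 0.4783  0.0395 -0.0008] 0.08532803304162628
wrist -1 9390 zmax [-44.1 -25.6 -20. ] y near tip [-42.3 -11.9]
wrist 1 9659 zmax [-43.6 -22.8 -20. ] y near tip [12.5 51.3]
scene -1 245 zmax [-27.9 -21.2 -20.5] y near tip [-42.5 -12.2]
scene 1 211 zmax [-24.7 -20.9 -20.4] y near tip [24.9 52.8]
side -1 178 zmax [-28.2 -20.4 -20.1] y near tip [-41.7  -9. ]
side 1 195 zmax [-23.8 -20.6 -20. ] y near tip [13.8 53.5]
[-0.00823207 -1.45294382 -0.26970285]
```

View pics/m3.png

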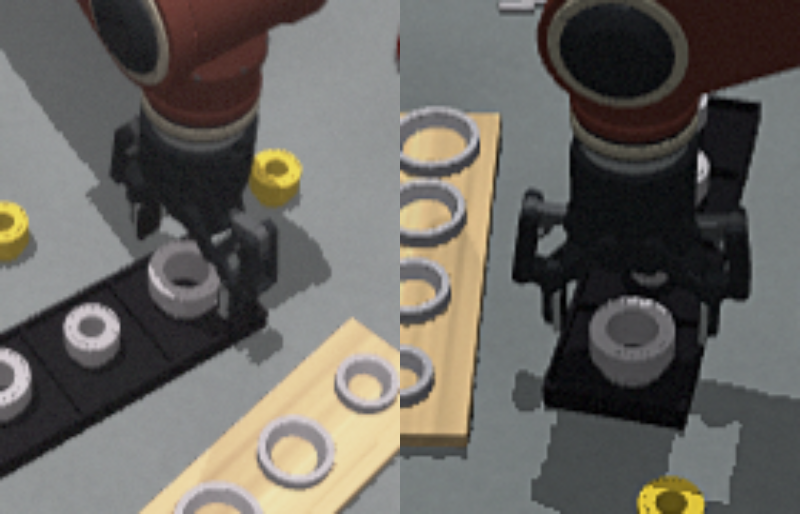

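The tips stand beside the rim, above the rack wall, with no contact. Closing here.

Emit:
{"api": "jog_arm", "payload": {
  "plan": [
    [0, 0, 0, 0, 0, 0, -1],
    [0, 0, 0, 0, 0, 0, -1],
    [0, 0, 0, 0, 0, 0, -1],
    [0, 0, 0, 0, 0, 0, -1],
    [0, 0, 0, 0, 0, 0, -1]
  ]
}}

```text
t: 5.3
tool_pos: [0.4806, 0.0393, 0.0026]
tool_rot: [2.221, 2.221, 0.0]
contact_force: [-3.3, -0.3, 6.4]
opening: 0.0534
grip_force: 62.8
```

Emit:
{"api": "jog_arm", "payload": {
  "plan": [
    [0, 0, -0.2, 0, 0, 0, -1],
    [0, 0, -0.4, 0, 0, 0, -1],
    [0, 0, -0.8, 0, 0, 0, -1],
    [0, 0, -1, 0, 0, 0, -1],
    [0, 0, -1, 0, 0, 0, -1],
    [0, 0, -0.6, 0, 0, 0, -1],
    [0, 0, 0, 0, 0, 0, -1],
    [0, 0, 0, 0, 0, 0, -1]
  ]
}}

```text
t: 6.1
tool_pos: [0.4797, 0.0394, 0.0808]
tool_rot: [-2.221, -2.221, 0.001]
contact_force: [-0.1, -0.3, -3.4]
opening: 0.0534
grip_force: 63.8
```

```bash
cat > held.py <<'E'
import sys
from h import *
o=ctrl.get_obs();print(o["t"],o["tool_pos"].round(4),o["tool_rot"].round(3),o["opening"],o["grip_force"])
s,ds=ctrl.get_image("scene");t,dt=ctrl.get_image("side")
z0=float(sys.argv[2])
def hgt(n,p,d):
    W=world(n,o,d);c=o["tool_pos"]
    m=(d>0)&(np.hypot(W[...,0]-c[0],W[...,1]-c[1])<.032)&(p.max(2)>95)&(W[...,2]<o["tool_pos"][2]+.055)&(W[...,2]>z0)
    q=W[m]*1e3;print(n,m.sum(),"xy med",np.median(q[:,:2],0).round(1),"z pct 1,50,99",np.percentile(q[:,2],[1,50,99]).round(1))
hgt("scene",s,ds);hgt("side",t,dt)
def crop(p,n):
    c,T=campose(n,o);W=np.linalg.inv(T);u=cv2.projectPoints((o["tool_pos"]+[0,0,.03])[None],cv2.Rodrigues(W[:3,:3])[0],W[:3,3],c["camera_matrix"],np.array([c["k1"],0,0,0]))[0].ravel().astype(int)
    x=np.clip(u[0]-70,0,500);y=np.clip(u[1]-80,0,320);return cv2.resize(p[y:y+160,x:x+140],(400,457))
cv2.imwrite(f"pics/{sys.argv[1]}.png",np.hstack([crop(s,"scene"),crop(t,"side")])[:,:,::-1])
E
python3 held.py m4 .05
```

```text
6.1 [0.4797 0.0394 0.0808] [-2.221e+00 -2.221e+00  1.000e-03] 0.053447729635513155 63.83175104856491
scene 285 xy med [475.7  23.4] z pct 1,50,99 [ 97.7 123.9 126.8]
side 227 xy med [479.4  39.9] z pct 1,50,99 [120.3 123.5 126.4]
```

View pics/m4.png

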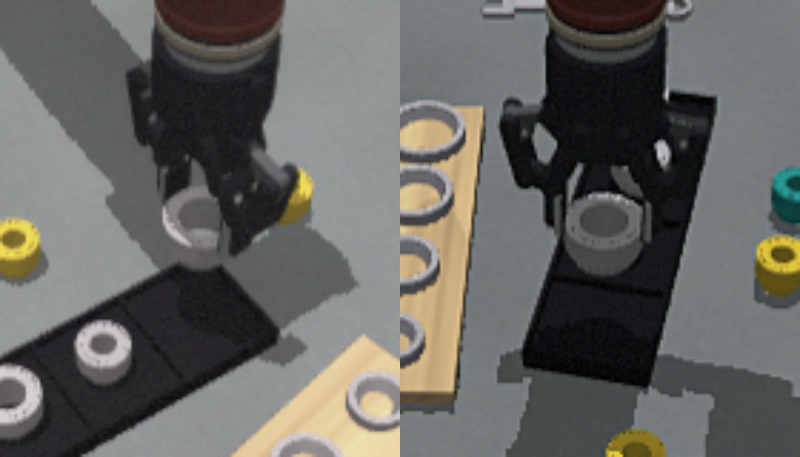

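Cone_56 is held upright, with its underside about 10 mm above the reported TCP. Carrying it to race_56 needs +168 mm in x and -192.5 mm in y.

Emit:
{"api": "jog_arm", "payload": {
  "plan": [
    [-0.5, 0.44, 0, 0, 0, 0, -1],
    [-0.96, 0.84, 0, 0, 0, 0, -1],
    [-0.96, 0.84, 0, 0, 0, 0, -1],
    [-0.96, 0.84, 0, 0, 0, 0, -1],
    [-0.96, 0.84, 0, 0, 0, 0, -1],
    [-0.96, 0.84, 0, 0, 0, 0, -1],
    [-0.96, 0.84, 0, 0, 0, 0, -1],
    [-0.96, 0.84, 0, 0, 0, 0, -1]
  ]
}}

```text
t: 7.0
tool_pos: [0.607, -0.1067, 0.08]
tool_rot: [-2.221, -2.22, 0.002]
contact_force: [1.2, 0.4, -2.7]
opening: 0.0535
grip_force: 63.8
```

Emit:
{"api": "jog_arm", "payload": {
  "plan": [
    [-0.96, 0.83, 0.3, 0, 0, 0, -1],
    [-0.96, 0.83, 0.5, 0, 0, 0, -1],
    [-0.485, 0.41, 0.5, 0, 0, 0, -1],
    [0, 0, 0.2, 0, 0, 0, -1],
    [0, 0, 0, 0, 0, 0, -1]
  ]
}}

```text
t: 7.5
tool_pos: [0.6467, -0.1531, 0.049]
tool_rot: [-2.22, -2.218, 0.003]
contact_force: [-1.2, 0.6, -3.2]
opening: 0.0534
grip_force: 64.0
```

```bash
python3 held.py m5 .045; python3 look.py w5; python3 - <<'E'
from h import *
o=ctrl.get_obs()
for n in("scene","side"):
    p,d=ctrl.get_image(n)
    for r in rings(n,o,p,d,.0265,.039,.032):print(*r)
    zt=o["tool_pos"][2]+.0435
    for r in rings(n,o,p,d,zt-.006,zt+.006,zt):print("top",*r)
E
```

```text
7.5 [ 0.6467 -0.1531  0.049 ] [-2.22  -2.218  0.003] 0.05341229993150237 64.01341170072556
scene 352 xy med [ 645.1 -169.9] z pct 1,50,99 [62.  91.7 95. ]
side 127 xy med [ 650.6 -148.9] z pct 1,50,99 [64.8 91.8 95.3]
7.6 [ 0.6474 -0.1527  0.0508] [-2.220e+00 -2.221e+00  1.000e-03] 0.053121433019583164
0.032 wrist [306, 93] [640.1, -76.8] D 59.6 res 0.1 z 30.4 7135
0.032 wrist [324, 228] [646.8, -152.8] D 61.6 res 3.3 z 30.4 3290
0.032 wrist [318, 318] [645.9, -167.6] D 31.3 res 2.5 z 29.1 700
0.032 wrist [4, 349] [474.6, -200.8] D 16.1 res 3.0 z 30.4 305
scene [398, 253] [628.0, 78.6] D 44.8 res 0.8 z 31.7 222
scene [268, 263] [466.1, -125.1] D 41.2 res 2.3 z 33.8 73
scene [373, 277] [634.4, 1.2] D 52.6 res 0.8 z 31.8 300
scene [355, 299] [643.1, -71.5] D 48.1 res 4.1 z 31.5 184
scene [314, 340] [648.7, -154.9] D 61.7 res 3.1 z 31.7 254
scene [268, 474] [776.2, -363.7] D 29.2 res 4.5 z 33.8 260
top scene [310, 319] [646.6, -158.3] D 42.5 res 5.1 z 94.8 288
side [270, 214] [647.6, -147.9] D 61.0 res 3.9 z 30.6 170
side [266, 234] [641.3, -73.3] D 60.5 res 1.2 z 31.0 206
side [345, 231] [464.6, -115.7] D 37.6 res 3.9 z 32.9 69
side [263, 258] [634.1, 4.2] D 52.6 res 0.9 z 30.9 204
side [259, 285] [627.4, 82.1] D 44.1 res 0.8 z 31.2 179
top side [267, 192] [648.3, -147.0] D 53.8 res 1.8 z 93.3 185
```

The tool is aligned with race_56 to within about 1 mm in y. I'll lower to just above seating, then check the force.

Emit:
{"api": "jog_arm", "payload": {
  "plan": [
    [-0.05, 0, 0.4, 0, 0, 0, -1],
    [0, 0, 0.5, 0, 0, 0, -1],
    [0, 0, 0.4, 0, 0, 0, -1],
    [0, 0, 0.3, 0, 0, 0, -1],
    [0, 0, 0.25, 0, 0, 0, -1],
    [0, 0, 0, 0, 0, 0, -1]
  ]
}}

```text
t: 8.35
tool_pos: [0.6472, -0.1538, 0.013]
tool_rot: [-2.22, -2.22, 0.001]
contact_force: [-0.5, 0.6, -4.8]
opening: 0.0534
grip_force: 64.0
```

Emit:
{"api": "jog_arm", "payload": {
  "plan": [
    [0, 0, 0.1, 0, 0, 0, -1],
    [0, 0, 0.05, 0, 0, 0, -1],
    [0, 0, 0, 0, 0, 0, -1]
  ]
}}

```text
t: 8.65
tool_pos: [0.6482, -0.1542, 0.0116]
tool_rot: [2.221, 2.221, 0.0]
contact_force: [-0.3, -0.2, -3.8]
opening: 0.0534
grip_force: 64.0
```

Emit:
{"api": "jog_arm", "payload": {
  "plan": [
    [0, 0, 0.06, 0, 0, 0, -1],
    [0, 0, 0, 0, 0, 0, 1],
    [0, 0, 0, 0, 0, 0, 1],
    [0, 0, 0, 0, 0, 0, 1],
    [0, 0, -0.5, 0, 0, 0, 1],
    [0, 0, -1, 0, 0, 0, 1],
    [0, 0, -1, 0, 0, 0, 1],
    [0, 0, -1, 0, 0, 0, 1]
  ]
}}

```text
t: 9.45
tool_pos: [0.6483, -0.1543, 0.0821]
tool_rot: [2.221, 2.221, 0.001]
contact_force: [-0.1, 0.6, -0.1]
opening: 0.0854
grip_force: 0.0
```

Emit:
{"api": "jog_arm", "payload": {
  "plan": [
    [0, 0, -0.6, 0, 0, 0, 1],
    [0, 0, 0, 0, 0, 0, 1]
  ]
}}

```text
t: 9.65
tool_pos: [0.6498, -0.1548, 0.0956]
tool_rot: [2.218, 2.218, 0.004]
contact_force: [0.1, -0.5, 0.1]
opening: 0.0853
grip_force: 0.0
```

```bash
cat > seat.py <<'E'
from h import *
o=ctrl.get_obs();print(o["t"],o["tool_pos"].round(4))
for n in("wrist","scene"):
    p,d=ctrl.get_image(n)
    for r in rings(n,o,p,d,.047,.072,.054,150):
        if r[2][0]>560:print("cone",*r)
    for r in rings(n,o,p,d,.0265,.036,.032,200):
        if r[2][0]>560 and r[5+1]<1.5:print("race",*r)
    W=world(n,o,d)*1e3
    for r in rings(n,o,p,d,.047,.072,.054,150):
        c=r[2]
        if c[0]<560: continue
        m=(np.hypot(W[...,0]-c[0],W[...,1]-c[1])<r[4]/2+1)&(W[...,2]>48)&(W[...,2]<65);q=W[m]
        k=np.linalg.lstsq(np.c_[q[:,:2]-c,np.ones(len(q))],q[:,2],rcond=None)[0];print(n,"tilt deg",np.degrees(k[:2]).round(1),"z",k[2].round(1))
E
python3 seat.py
```

```text
9.65 [ 0.6498 -0.1548  0.0956]
cone wrist [317, 247] [646.9, -154.0] D 55.0 res 0.3 z 52.6 5698
race wrist [304, 92] [640.0, -76.7] D 59.6 res 0.2 z 30.4 4682
race wrist [317, 259] [646.8, -156.2] D 32.3 res 1.1 z 31.6 368
wrist tilt deg [-0.1 -0.1] z 52.5
cone scene [317, 326] [647.9, -154.7] D 55.1 res 1.3 z 53.9 520
race scene [398, 253] [627.9, 78.8] D 44.5 res 1.0 z 31.7 217
race scene [373, 277] [634.4, 1.3] D 52.3 res 0.8 z 31.9 294
scene tilt deg [-0.6  0.4] z 53.8
```

Cone_56 is home, with its top at 54 and no tilt. Next is cone_48 at (465, -123), a shift of -183 mm in x and +31 mm in y.

Emit:
{"api": "jog_arm", "payload": {
  "plan": [
    [0.15, -0.9, 0, 0, 0, 0, 1],
    [0.15, -0.9, 0, 0, 0, 0, 1],
    [0.15, -0.9, 0, 0, 0, 0, 1],
    [0.15, -0.9, 0, 0, 0, 0, 1],
    [0.15, -0.9, 0, 0, 0, 0, 1],
    [0.15, -0.9, 0, 0, 0, 0, 1],
    [0.15, -0.9, 0, 0, 0, 0, 1],
    [0.2, -1.0, 0, 0, 0, 0, 1]
  ]
}}

```text
t: 10.55
tool_pos: [0.5003, -0.1286, 0.0905]
tool_rot: [-2.22, -2.22, 0.002]
contact_force: [0.5, -0.2, -0.4]
opening: 0.0852
grip_force: 0.0
```

Emit:
{"api": "jog_arm", "payload": {
  "plan": [
    [0.15, -0.95, 0, 0, 0, 0, 1],
    [0.15, -0.9, 0, 0, 0, 0, 1],
    [0, 0, 0, 0, 0, 0, 1]
  ]
}}

```text
t: 10.85
tool_pos: [0.4625, -0.1223, 0.0902]
tool_rot: [-2.219, -2.219, 0.002]
contact_force: [0.0, 0.4, -0.3]
opening: 0.0856
grip_force: 0.0
```

```bash
python3 look.py w6
```

```text
10.85 [ 0.4625 -0.1223  0.0902] [-2.219e+00 -2.219e+00  2.000e-03] 0.08564848328518532
0.046 wrist [346, 99] [473.5, -47.3] D 38.9 res 0.2 z 44.6 4223
0.046 wrist [325, 250] [463.2, -123.4] D 47.2 res 0.4 z 44.6 4546
0.046 wrist [609, 287] [635.9, -151.0] D 41.2 res 3.9 z 44.5 1104
0.046 wrist [320, 375] [461.1, -199.0] D 32.5 res 0.6 z 44.5 2007
0.032 wrist [614, 36] [620.6, -6.5] D 31.3 res 3.7 z 30.2 1092
0.032 wrist [609, 164] [634.3, -76.4] D 51.8 res 3.4 z 30.3 1917
0.032 wrist [595, 280] [640.8, -152.6] D 54.0 res 5.1 z 30.4 2031
0.032 wrist [321, 347] [461.0, -198.2] D 27.6 res 1.9 z 31.4 397
```

Aligned within about 1 mm. I'll descend, grip and lift.

Emit:
{"api": "jog_arm", "payload": {
  "plan": [
    [0, 0, 0.7, 0, 0, 0, 1],
    [0, 0, 0.9, 0, 0, 0, 1],
    [0, 0, 0.9, 0, 0, 0, 1],
    [0, 0, 0.9, 0, 0, 0, 1],
    [0, 0, 0.7, 0, 0, 0, 1],
    [0, 0, 0.45, 0, 0, 0, 1],
    [0, 0, 0, 0, 0, 0, 1],
    [0, 0, 0, 0, 0, 0, -1]
  ]
}}

```text
t: 11.7
tool_pos: [0.4654, -0.1233, 0.0014]
tool_rot: [2.221, 2.221, 0.0]
contact_force: [-0.2, -0.6, 0.5]
opening: 0.0735
grip_force: 0.0
```

Emit:
{"api": "jog_arm", "payload": {
  "plan": [
    [0, 0, 0, 0, 0, 0, -1],
    [0, 0, 0, 0, 0, 0, -1],
    [0, 0, 0, 0, 0, 0, -1],
    [0, 0, 0, 0, 0, 0, -1],
    [0, 0, 0, 0, 0, 0, -1]
  ]
}}

```text
t: 12.2
tool_pos: [0.4662, -0.1237, 0.0029]
tool_rot: [2.22, 2.22, 0.001]
contact_force: [-1.7, -0.5, 6.5]
opening: 0.0452
grip_force: 61.6
```

Emit:
{"api": "jog_arm", "payload": {
  "plan": [
    [0, 0, -0.2, 0, 0, 0, -1],
    [0, 0, -0.4, 0, 0, 0, -1],
    [0, 0, -0.8, 0, 0, 0, -1],
    [0, 0, -1, 0, 0, 0, -1],
    [0, 0, -1, 0, 0, 0, -1],
    [0, 0, -0.6, 0, 0, 0, -1],
    [0, 0, 0, 0, 0, 0, -1]
  ]
}}

```text
t: 12.9
tool_pos: [0.4664, -0.1237, 0.0834]
tool_rot: [2.219, 2.219, 0.002]
contact_force: [1.0, -0.7, -2.0]
opening: 0.0451
grip_force: 61.8
```

Emit:
{"api": "jog_arm", "payload": {
  "plan": [
    [0.13, 0.5, 0, 0, 0, 0, -1],
    [0.24, 0.9, 0, 0, 0, 0, -1],
    [0.24, 0.9, 0, 0, 0, 0, -1],
    [0.24, 0.9, 0, 0, 0, 0, -1],
    [0.24, 0.9, 0, 0, 0, 0, -1],
    [0.24, 0.9, 0, 0, 0, 0, -1],
    [0.24, 0.9, 0, 0, 0, 0, -1],
    [0.24, 0.9, 0, 0, 0, 0, -1]
  ]
}}

```text
t: 13.7
tool_pos: [0.6011, -0.086, 0.0788]
tool_rot: [-2.219, -2.22, 0.002]
contact_force: [0.3, -0.2, -0.8]
opening: 0.0455
grip_force: 61.8
```

Emit:
{"api": "jog_arm", "payload": {
  "plan": [
    [0.24, 0.9, 0.2, 0, 0, 0, -1],
    [0.2, 0.7, 0.5, 0, 0, 0, -1],
    [0.08, 0.4, 0.5, 0, 0, 0, -1],
    [0, 0, 0.3, 0, 0, 0, -1],
    [0, 0, 0, 0, 0, 0, -1]
  ]
}}

```text
t: 14.2
tool_pos: [0.639, -0.0761, 0.0483]
tool_rot: [-2.218, -2.219, 0.004]
contact_force: [-1.1, 0.7, -2.1]
opening: 0.0455
grip_force: 61.8
```

```bash
python3 held.py m6 .045; python3 look.py w7
```

```text
14.2 [ 0.639  -0.0761  0.0483] [-2.218 -2.219  0.004] 0.04548160009844306 61.8194979429245
scene 385 xy med [632.2 -87.1] z pct 1,50,99 [59.7 90.3 93.8]
side 147 xy med [643.4 -73.1] z pct 1,50,99 [65.9 92.5 95.7]
14.3 [ 0.6401 -0.0766  0.0505] [-2.221e+00 -2.220e+00  1.000e-03] 0.045282174093046086
0.046 wrist [373, 388] [662.5, -138.1] D 17.1 res 2.4 z 45.3 339
0.032 wrist [307, 90] [633.2, 0.9] D 51.7 res 0.1 z 30.4 6075
0.032 wrist [10, 206] [485.1, -47.8] D 24.3 res 3.5 z 31.0 777
0.032 wrist [325, 234] [640.0, -75.0] D 53.8 res 3.3 z 30.5 3124
0.032 wrist [319, 311] [638.6, -96.0] D 16.4 res 2.9 z 29.7 508
0.032 wrist [387, 386] [672.9, -145.8] D 23.8 res 5.1 z 30.6 570
0.032 wrist [278, 399] [617.9, -151.9] D 18.9 res 3.7 z 30.5 482
0.032 wrist [337, 426] [647.4, -162.1] D 24.5 res 3.3 z 31.1 677
```

View pics/m6.png

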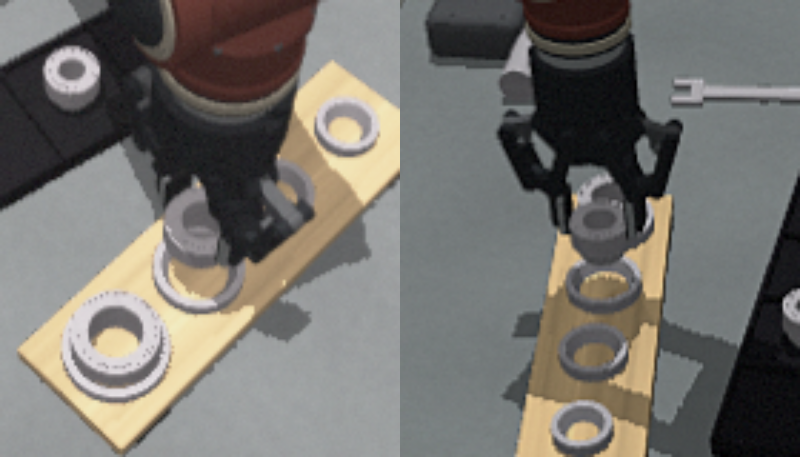

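Cone_48 is centred above race_48 in both views, and cone_56 sits flush at lower left. I'll lower and release.

Emit:
{"api": "jog_arm", "payload": {
  "plan": [
    [0, 0, 0.4, 0, 0, 0, -1],
    [0, 0, 0.5, 0, 0, 0, -1],
    [0, 0, 0.5, 0, 0, 0, -1],
    [0, 0, 0.4, 0, 0, 0, -1],
    [0, 0, 0.18, 0, 0, 0, -1],
    [0, 0, 0.08, 0, 0, 0, -1],
    [0, 0, 0, 0, 0, 0, -1]
  ]
}}

```text
t: 15.05
tool_pos: [0.6405, -0.0764, 0.0109]
tool_rot: [-2.22, -2.22, 0.002]
contact_force: [-4.7, 1.3, 5.5]
opening: 0.0451
grip_force: 62.5
```

Light contact with the taper; releasing and rising.

Emit:
{"api": "jog_arm", "payload": {
  "plan": [
    [0, 0, 0, 0, 0, 0, 1],
    [0, 0, 0, 0, 0, 0, 1],
    [0, 0, 0, 0, 0, 0, 1],
    [0, 0, -0.5, 0, 0, 0, 1],
    [0, 0, -1, 0, 0, 0, 1],
    [0, 0, -1, 0, 0, 0, 1],
    [0, 0, -1, 0, 0, 0, 1],
    [0, 0, -0.6, 0, 0, 0, 1]
  ]
}}

```text
t: 15.85
tool_pos: [0.6423, -0.0768, 0.0949]
tool_rot: [2.219, 2.219, 0.003]
contact_force: [0.6, -0.1, 0.1]
opening: 0.0855
grip_force: 0.0
```

```bash
python3 seat.py
```

```text
15.85 [ 0.6423 -0.0768  0.0949]
cone wrist [317, 249] [639.5, -76.3] D 47.1 res 0.3 z 52.6 4682
cone wrist [330, 374] [646.9, -152.2] D 56.3 res 0.6 z 52.4 4597
race wrist [305, 93] [633.1, 1.0] D 51.7 res 0.2 z 30.4 4003
race wrist [317, 256] [639.1, -78.5] D 24.5 res 1.1 z 31.5 273
wrist tilt deg [-0.1 -0.2] z 52.5
wrist tilt deg [-0.1 -0.3] z 52.3
cone scene [347, 298] [640.9, -77.0] D 48.0 res 0.8 z 54.1 404
cone scene [317, 327] [648.3, -154.6] D 55.3 res 0.8 z 54.1 525
race scene [398, 253] [628.2, 78.6] D 44.7 res 0.9 z 31.7 222
scene tilt deg [-1.4  0.5] z 53.9
scene tilt deg [-0.4  0.4] z 53.9
```

Cone_48 is seated. Next is cone_40 at (475, -46.4), a shift of -166 mm in x and +30 mm in y.

Emit:
{"api": "jog_arm", "payload": {
  "plan": [
    [0.16, -0.9, 0, 0, 0, 0, 1],
    [0.16, -0.9, 0, 0, 0, 0, 1],
    [0.16, -0.9, 0, 0, 0, 0, 1],
    [0.16, -0.9, 0, 0, 0, 0, 1],
    [0.16, -0.9, 0, 0, 0, 0, 1],
    [0.16, -0.9, 0, 0, 0, 0, 1],
    [0.16, -0.9, 0, 0, 0, 0, 1],
    [0.16, -0.9, 0, 0, 0, 0, 1]
  ]
}}

```text
t: 16.75
tool_pos: [0.4954, -0.0506, 0.0907]
tool_rot: [-2.22, -2.22, 0.002]
contact_force: [-0.3, -0.3, 0.2]
opening: 0.0857
grip_force: 0.0
```

Emit:
{"api": "jog_arm", "payload": {
  "plan": [
    [0.22, -0.7, 0, 0, 0, 0, 1],
    [0, -0.39, 0, 0, 0, 0, 1],
    [0, 0, 0, 0, 0, 0, 1]
  ]
}}

```text
t: 17.05
tool_pos: [0.4742, -0.0464, 0.0912]
tool_rot: [-2.221, -2.221, 0.001]
contact_force: [-0.5, 0.2, -0.2]
opening: 0.0853
grip_force: 0.0
```

```bash
python3 look.py w8|head -4
```

```text
17.05 [ 0.4742 -0.0464  0.0912] [-2.221e+00 -2.221e+00  1.000e-03] 0.08532922631143887
0.046 wrist [322, 247] [473.5, -46.1] D 39.4 res 0.4 z 44.6 3456
0.046 wrist [586, 282] [634.0, -73.8] D 41.0 res 3.2 z 44.7 1014
0.046 wrist [622, 306] [644.7, -80.5] D 20.9 res 3.5 z 45.0 648
```

Emit:
{"api": "jog_arm", "payload": {
  "plan": [
    [0, 0, 0.7, 0, 0, 0, 1],
    [0, 0, 0.9, 0, 0, 0, 1],
    [0, 0, 0.9, 0, 0, 0, 1],
    [0, 0, 0.9, 0, 0, 0, 1],
    [0, 0, 0.7, 0, 0, 0, 1],
    [0, 0, 0.4, 0, 0, 0, 1],
    [0, 0, 0, 0, 0, 0, 1],
    [0, 0, 0, 0, 0, 0, -1]
  ]
}}

```text
t: 17.9
tool_pos: [0.4756, -0.0467, 0.0023]
tool_rot: [2.221, 2.221, 0.0]
contact_force: [0.2, -0.1, -0.2]
opening: 0.0732
grip_force: 0.0
```

Emit:
{"api": "jog_arm", "payload": {
  "plan": [
    [0, 0, 0, 0, 0, 0, -1],
    [0, 0, 0, 0, 0, 0, -1],
    [0, 0, 0, 0, 0, 0, -1],
    [0, 0, 0, 0, 0, 0, -1],
    [0, 0, 0, 0, 0, 0, -1],
    [0, 0, 0, 0, 0, 0, -1]
  ]
}}

```text
t: 18.5
tool_pos: [0.4763, -0.0468, 0.0034]
tool_rot: [2.22, 2.22, 0.002]
contact_force: [-1.3, 0.4, 5.7]
opening: 0.0373
grip_force: 60.7
```

Emit:
{"api": "jog_arm", "payload": {
  "plan": [
    [0, 0, -0.2, 0, 0, 0, -1],
    [0, 0, -0.4, 0, 0, 0, -1],
    [0, 0, -0.8, 0, 0, 0, -1],
    [0, 0, -1, 0, 0, 0, -1],
    [0, 0, -1, 0, 0, 0, -1],
    [0, 0, -0.6, 0, 0, 0, -1],
    [0, 0, 0, 0, 0, 0, -1]
  ]
}}

```text
t: 19.2
tool_pos: [0.4766, -0.0469, 0.0841]
tool_rot: [2.219, 2.219, 0.003]
contact_force: [0.4, 0.1, -1.9]
opening: 0.037
grip_force: 60.4
```

Emit:
{"api": "jog_arm", "payload": {
  "plan": [
    [0.15, 0.5, 0, 0, 0, 0, -1],
    [0.27, 0.9, 0, 0, 0, 0, -1],
    [0.27, 0.9, 0, 0, 0, 0, -1],
    [0.27, 0.9, 0, 0, 0, 0, -1],
    [0.27, 0.9, 0, 0, 0, 0, -1],
    [0.27, 0.9, 0, 0, 0, 0, -1],
    [0.27, 0.9, 0, 0, 0, 0, -1],
    [0.27, 0.9, 0, 0, 0, 0, -1]
  ]
}}

```text
t: 20.0
tool_pos: [0.6113, -0.005, 0.0795]
tool_rot: [-2.219, -2.22, 0.003]
contact_force: [-0.4, -0.7, -2.2]
opening: 0.0371
grip_force: 60.4
```

Emit:
{"api": "jog_arm", "payload": {
  "plan": [
    [0.23, 0.75, 0.2, 0, 0, 0, -1],
    [0.1, 0.395, 0.5, 0, 0, 0, -1],
    [0, 0, 0.5, 0, 0, 0, -1],
    [0, 0, 0.3, 0, 0, 0, -1],
    [0, 0, 0, 0, 0, 0, -1]
  ]
}}

```text
t: 20.5
tool_pos: [0.6318, 0.0009, 0.0493]
tool_rot: [-2.219, -2.219, 0.005]
contact_force: [-0.0, -0.2, -2.9]
opening: 0.0376
grip_force: 60.5
```

```bash
python3 held.py m7 .045; python3 look.py w9
```

```text
20.5 [0.6318 0.0009 0.0493] [-2.219 -2.219  0.005] 0.0376109227092246 60.49295961856842
scene 266 xy med [626.9  -6.1] z pct 1,50,99 [63.5 91.1 94.7]
side 136 xy med [635.3   6.7] z pct 1,50,99 [61.7 92.9 95.7]
20.6 [0.6333 0.0007 0.0515] [-2.221e+00 -2.221e+00  1.000e-03] 0.03720672466397106
0.046 wrist [335, 389] [639.4, -73.0] D 42.9 res 2.6 z 45.0 1101
0.032 wrist [307, 90] [626.3, 78.6] D 43.8 res 0.1 z 30.4 4951
0.032 wrist [324, 240] [633.1, 2.9] D 45.7 res 3.3 z 30.4 2793
0.032 wrist [374, 383] [657.4, -69.5] D 25.1 res 4.8 z 30.5 463
0.032 wrist [287, 393] [617.5, -72.6] D 21.3 res 3.9 z 30.6 578
0.032 wrist [335, 422] [640.0, -87.1] D 15.5 res 2.6 z 31.9 469
```

Aligned within 0.3 mm. Lower, check, release.

Emit:
{"api": "jog_arm", "payload": {
  "plan": [
    [0, 0, 0.4, 0, 0, 0, -1],
    [0, 0, 0.5, 0, 0, 0, -1],
    [0, 0, 0.5, 0, 0, 0, -1],
    [0, 0, 0.4, 0, 0, 0, -1],
    [0, 0, 0.18, 0, 0, 0, -1],
    [0, 0, 0.09, 0, 0, 0, -1],
    [0, 0, 0, 0, 0, 0, -1]
  ]
}}

```text
t: 21.35
tool_pos: [0.6337, 0.001, 0.0115]
tool_rot: [-2.22, -2.221, 0.002]
contact_force: [-4.6, 0.6, 4.7]
opening: 0.0376
grip_force: 61.1
```

Emit:
{"api": "jog_arm", "payload": {
  "plan": [
    [0, 0, 0, 0, 0, 0, 1],
    [0, 0, 0, 0, 0, 0, 1],
    [0, 0, 0, 0, 0, 0, 1],
    [0, 0, -0.5, 0, 0, 0, 1],
    [0, 0, -1, 0, 0, 0, 1],
    [0, 0, -1, 0, 0, 0, 1],
    [0, 0, -1, 0, 0, 0, 1],
    [0, 0, -0.6, 0, 0, 0, 1]
  ]
}}

```text
t: 22.15
tool_pos: [0.6354, 0.0007, 0.0955]
tool_rot: [2.219, 2.219, 0.004]
contact_force: [0.3, -0.5, -1.0]
opening: 0.0853
grip_force: 0.0
```

```bash
python3 seat.py
```

```text
22.15 [0.6354 0.0007 0.0955]
cone wrist [317, 248] [632.6, 1.6] D 39.3 res 0.4 z 52.6 3545
cone wrist [329, 374] [639.5, -74.6] D 48.4 res 0.6 z 52.5 3788
race wrist [305, 94] [626.3, 78.7] D 43.8 res 0.2 z 30.4 3239
wrist tilt deg [-0.  -0.3] z 52.5
wrist tilt deg [-0.  -0.5] z 52.3
cone scene [374, 271] [633.9, 0.4] D 40.5 res 0.9 z 54.1 286
cone scene [346, 298] [641.0, -77.2] D 47.8 res 0.7 z 54.1 397
cone scene [317, 327] [648.3, -154.4] D 55.3 res 0.7 z 53.9 525
scene tilt deg [-1.2  0.3] z 53.8
scene tilt deg [-0.8  0.5] z 53.9
scene tilt deg [-0.4  0.4] z 53.8
```

Cone_40 is seated. Last is cone_32 at (462, -200), a shift of -172 mm in x and -201.4 mm in y.

Emit:
{"api": "jog_arm", "payload": {
  "plan": [
    [-0.9, -0.77, 0, 0, 0, 0, 1],
    [-0.9, -0.77, 0, 0, 0, 0, 1],
    [-0.9, -0.77, 0, 0, 0, 0, 1],
    [-0.9, -0.77, 0, 0, 0, 0, 1],
    [-0.9, -0.77, 0, 0, 0, 0, 1],
    [-0.9, -0.77, 0, 0, 0, 0, 1],
    [-0.9, -0.77, 0, 0, 0, 0, 1],
    [-0.9, -0.77, 0, 0, 0, 0, 1]
  ]
}}

```text
t: 23.05
tool_pos: [0.5095, -0.1435, 0.0913]
tool_rot: [-2.22, -2.22, 0.001]
contact_force: [-0.2, -0.7, 0.3]
opening: 0.0856
grip_force: 0.0
```

Emit:
{"api": "jog_arm", "payload": {
  "plan": [
    [-0.9, -0.77, 0, 0, 0, 0, 1],
    [-0.9, -0.77, 0, 0, 0, 0, 1],
    [-0.7, -0.6, 0, 0, 0, 0, 1],
    [-0.37, -0.29, 0, 0, 0, 0, 1],
    [0, 0, 0, 0, 0, 0, 1]
  ]
}}

```text
t: 23.55
tool_pos: [0.4615, -0.2009, 0.0919]
tool_rot: [-2.223, -2.219, 0.0]
contact_force: [-0.4, 1.0, -1.1]
opening: 0.0853
grip_force: 0.0
```

```bash
python3 look.py w10|head -4
```

```text
23.55 [ 0.4615 -0.2009  0.0919] [-2.223 -2.219  0.   ] 0.0853492581337001
0.046 wrist [634, 21] [617.3, -84.4] D 16.4 res 3.1 z 43.0 500
0.046 wrist [626, 165] [634.0, -155.5] D 38.4 res 3.6 z 44.3 1022
0.046 wrist [322, 247] [460.9, -200.7] D 31.6 res 0.3 z 44.6 2465
```

Aligned. Descend and grip.

Emit:
{"api": "jog_arm", "payload": {
  "plan": [
    [0, 0, 0.7, 0, 0, 0, 1],
    [0, 0, 0.9, 0, 0, 0, 1],
    [0, 0, 0.9, 0, 0, 0, 1],
    [0, 0, 0.9, 0, 0, 0, 1],
    [0, 0, 0.7, 0, 0, 0, 1],
    [0, 0, 0.4, 0, 0, 0, 1],
    [0, 0, 0, 0, 0, 0, 1],
    [0, 0, 0, 0, 0, 0, -1]
  ]
}}

```text
t: 24.4
tool_pos: [0.4627, -0.2006, 0.0029]
tool_rot: [2.221, 2.221, 0.0]
contact_force: [-0.4, -0.1, -0.6]
opening: 0.0735
grip_force: 0.0
```

Emit:
{"api": "jog_arm", "payload": {
  "plan": [
    [0, 0, 0, 0, 0, 0, -1],
    [0, 0, 0, 0, 0, 0, -1],
    [0, 0, 0, 0, 0, 0, -1],
    [0, 0, 0, 0, 0, 0, -1],
    [0, 0, 0, 0, 0, 0, -1],
    [0, 0, 0, 0, 0, 0, -1],
    [0, 0, 0, 0, 0, 0, -1]
  ]
}}

```text
t: 25.1
tool_pos: [0.4628, -0.201, 0.0037]
tool_rot: [2.221, 2.221, 0.0]
contact_force: [-0.6, 0.0, 5.7]
opening: 0.0291
grip_force: 59.2
```

Emit:
{"api": "jog_arm", "payload": {
  "plan": [
    [0, 0, -0.2, 0, 0, 0, -1],
    [0, 0, -0.4, 0, 0, 0, -1],
    [0, 0, -0.8, 0, 0, 0, -1],
    [0, 0, -1, 0, 0, 0, -1],
    [0, 0, -1, 0, 0, 0, -1],
    [0, 0, -0.6, 0, 0, 0, -1],
    [0, 0, 0, 0, 0, 0, -1]
  ]
}}

```text
t: 25.8
tool_pos: [0.4636, -0.2013, 0.0849]
tool_rot: [2.218, 2.218, 0.002]
contact_force: [0.9, 0.2, -1.3]
opening: 0.0291
grip_force: 59.4
```

Emit:
{"api": "jog_arm", "payload": {
  "plan": [
    [0.5, 0.3, 0, 0, 0, 0, -1],
    [0.95, 0.56, 0, 0, 0, 0, -1],
    [0.95, 0.56, 0, 0, 0, 0, -1],
    [0.95, 0.56, 0, 0, 0, 0, -1],
    [0.95, 0.56, 0, 0, 0, 0, -1],
    [0.95, 0.56, 0, 0, 0, 0, -1],
    [0.95, 0.56, 0, 0, 0, 0, -1],
    [0.95, 0.56, 0, 0, 0, 0, -1]
  ]
}}

```text
t: 26.6
tool_pos: [0.546, -0.0556, 0.0806]
tool_rot: [-2.219, -2.22, 0.002]
contact_force: [0.4, 0.7, -2.3]
opening: 0.0295
grip_force: 59.4
```

Emit:
{"api": "jog_arm", "payload": {
  "plan": [
    [0.95, 0.56, 0, 0, 0, 0, -1],
    [0.95, 0.56, 0, 0, 0, 0, -1],
    [0.95, 0.56, 0, 0, 0, 0, -1],
    [0.95, 0.56, 0, 0, 0, 0, -1],
    [0.95, 0.56, 0, 0, 0, 0, -1],
    [0.95, 0.56, 0, 0, 0, 0, -1],
    [0.7, 0.43, 0, 0, 0, 0, -1],
    [0.405, 0.235, 0, 0, 0, 0, -1]
  ]
}}

```text
t: 27.4
tool_pos: [0.6268, 0.0802, 0.0812]
tool_rot: [-2.219, -2.222, 0.002]
contact_force: [0.6, 0.4, -1.0]
opening: 0.0293
grip_force: 59.4
```

Emit:
{"api": "jog_arm", "payload": {
  "plan": [
    [0, 0, 0.5, 0, 0, 0, -1],
    [0, 0, 0.5, 0, 0, 0, -1],
    [0, 0, 0.5, 0, 0, 0, -1],
    [0, 0, 0, 0, 0, 0, -1],
    [0, 0, 0, 0, 0, 0, -1]
  ]
}}

```text
t: 27.9
tool_pos: [0.6265, 0.078, 0.0518]
tool_rot: [-2.222, -2.22, 0.002]
contact_force: [-0.6, 0.3, -0.8]
opening: 0.0295
grip_force: 59.4
```

```bash
python3 held.py m8 .045; python3 look.py w11
```

```text
27.9 [0.6265 0.078  0.0518] [-2.222e+00 -2.220e+00  2.000e-03] 0.029484316893392024 59.3972721719183
scene 180 xy med [624.7  71.7] z pct 1,50,99 [69.7 93.9 96.9]
side 113 xy med [629.9  82.5] z pct 1,50,99 [66.3 94.2 99.4]
28.0 [0.6274 0.0782 0.053 ] [2.222e+00 2.220e+00 1.000e-03] 0.029165670517698764
0.046 wrist [332, 391] [632.5, 6.5] D 33.7 res 2.9 z 44.6 1011
0.046 wrist [333, 429] [632.7, -3.8] D 14.2 res 2.5 z 43.7 430
0.032 wrist [321, 246] [626.3, 80.6] D 38.3 res 3.3 z 30.5 2552
0.032 wrist [305, 385] [628.9, 1.3] D 39.0 res 2.9 z 30.8 858
```

View pics/m8.png

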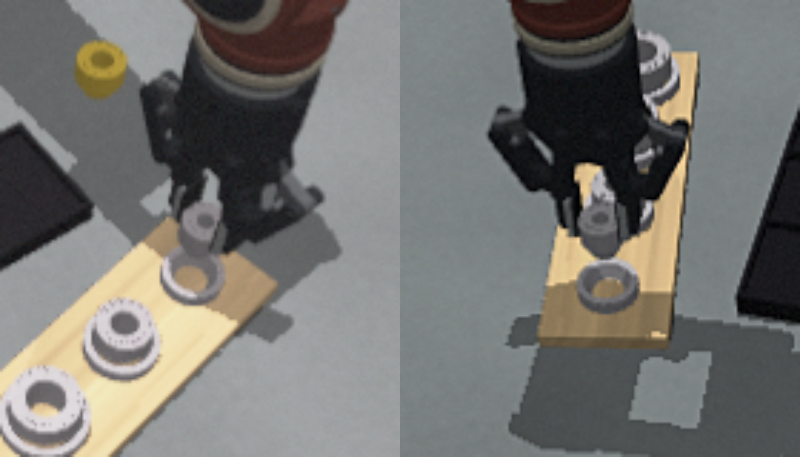

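Cone_32 hangs upright and centred over its race. Lower and release.

Emit:
{"api": "jog_arm", "payload": {
  "plan": [
    [0, -0.03, 0.4, 0, 0, 0, -1],
    [0, 0, 0.5, 0, 0, 0, -1],
    [0, 0, 0.5, 0, 0, 0, -1],
    [0, 0, 0.4, 0, 0, 0, -1],
    [0, 0, 0.18, 0, 0, 0, -1],
    [0, 0, 0.09, 0, 0, 0, -1],
    [0, 0, 0, 0, 0, 0, -1]
  ]
}}

```text
t: 28.75
tool_pos: [0.6266, 0.0788, 0.0118]
tool_rot: [-2.221, -2.221, 0.0]
contact_force: [-1.8, 0.8, 2.9]
opening: 0.029
grip_force: 59.8
```

Emit:
{"api": "jog_arm", "payload": {
  "plan": [
    [0, 0, 0, 0, 0, 0, 1],
    [0, 0, 0, 0, 0, 0, 1],
    [0, 0, 0, 0, 0, 0, 1],
    [0, 0, -0.5, 0, 0, 0, 1],
    [0, 0, -1, 0, 0, 0, 1],
    [0, 0, -1, 0, 0, 0, 1],
    [0, 0, -1, 0, 0, 0, 1],
    [0, 0, -1, 0, 0, 0, 1]
  ]
}}

```text
t: 29.55
tool_pos: [0.6268, 0.0785, 0.1029]
tool_rot: [2.221, 2.221, 0.001]
contact_force: [-0.6, 0.6, 0.6]
opening: 0.0854
grip_force: 0.0
```

Emit:
{"api": "jog_arm", "payload": {
  "plan": [
    [0, 0, -1, 0, 0, 0, 1],
    [0, 0, -1, 0, 0, 0, 1],
    [0, 0, -1, 0, 0, 0, 1],
    [0, 0, 0, 0, 0, 0, 1],
    [0, 0, 0, 0, 0, 0, 1]
  ]
}}

```text
t: 30.05
tool_pos: [0.6268, 0.0785, 0.1617]
tool_rot: [2.221, 2.221, 0.001]
contact_force: [-0.1, 0.3, -0.3]
opening: 0.0856
grip_force: 0.0
```

```bash
python3 seat.py; python3 - <<'E'
from h import *
p,_=ctrl.get_image("scene");cv2.imwrite("pics/end.png",p[:,:,::-1])
E
```

```text
30.05 [0.6268 0.0785 0.1617]
cone wrist [319, 219] [624.8, 78.7] D 31.3 res 0.3 z 52.6 1560
cone wrist [330, 322] [632.5, 2.6] D 39.7 res 0.5 z 52.4 1827
cone wrist [338, 409] [639.4, -73.6] D 48.3 res 0.7 z 52.4 2000
wrist tilt deg [-0.2 -0.3] z 52.5
wrist tilt deg [ 0.  -0.6] z 52.3
wrist tilt deg [ 0.  -0.6] z 52.1
cone scene [399, 247] [626.9, 77.7] D 32.9 res 0.8 z 54.1 188
cone scene [374, 272] [634.1, 0.5] D 40.4 res 0.9 z 54.1 286
cone scene [346, 298] [641.0, -77.2] D 47.8 res 0.7 z 54.0 397
cone scene [317, 326] [648.3, -154.4] D 55.1 res 0.7 z 54.0 521
scene tilt deg [-0.5  2.8] z 53.7
scene tilt deg [-0.9  1.3] z 53.8
scene tilt deg [-0.7  0.6] z 53.8
scene tilt deg [-0.6  0.5] z 53.9
```

View pics/end.png

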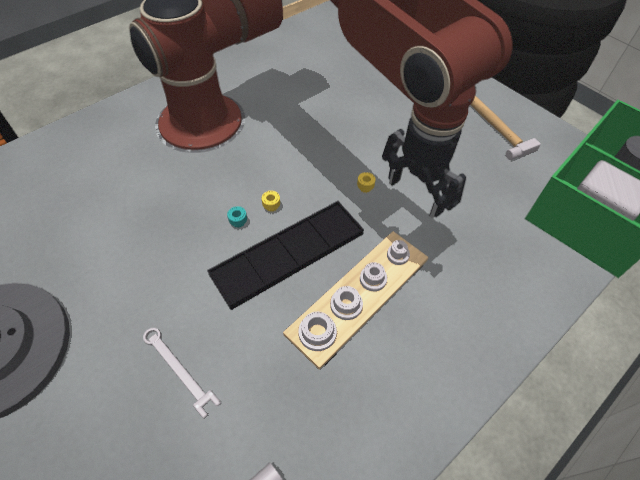

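The drain rack is empty and all four cones sit in their races at (318,330), (347,300), (374,275) and (399,249), tops at 54 mm. The wrench at (180,370) hasn't moved, and the gripper is clear. Handing in.

```bash
python3 -c "
from station import ctrl
print(ctrl.finish_job())"
```

```text
the job is handed in; nothing more can be done
None
```

All four cones are seated upright in their matching races with tops at about 54 mm, the tin and wrench were never approached, and the job was handed in at about 30 s.

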